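Set up the straining boom over the amber cone and hold it

ROBOT

A 6-joint arm with a two-finger parallel gripper is mounted at the origin on the work surface. World frame = base frame: x ahead of the robot, y to its left, z up, the work surface at z = 0. Lengths are in m, angles in rad, forces in N, time in s.
With the tool pointing down it reaches from about 0.35 to 0.875 m from the base axis. Payload 4.2 kg.
Tool frame: the origin (TCP) lies on the centre line of the jaws, within the pads' length; the fingertips stand 25 mm ahead of it and the grasp point (between the pads) lies 6 mm ahead of it (tips_ahead is the distance from the TCP to the fingertips, in m); z points along the fingers, y is the direction in which the jaws open and shut (so a half turn about z gives the same grasp; the last joint's range is limited). The gripper opens to 87 mm and grips with 3 to 60 N. Pads are 19 mm wide; open, the fingers measure 117 mm over their backs; the gripper's body (75 mm by 190 mm) begins 51 mm behind the grasp point.
Start: joints at [1.454, 0.385, 0.008, 0, -1.194, -0.259], TCP at [0.229, 0.581, 0.248] pointing down, gripper open.
Joint ranges: [-3.14, 3.14], [-1.21, 2.06], [-1.07, 1.41], [-3.16, 2.05], [-2.99, -0.16], [-3.1, 3.1]. Speed limits (rad/s): [2.79, 2.79, 3.14, 3.14, 3.14, 3.14].

INTERFACE

Orientations are given as a unit quaternion [x, y, z, w].
In Python, from bench import get_obs, snapshot, hand_in, tips_ahead gives the robot as it stands.
- The arm moves only by the shell command python3 -m inch 'ROWS' [OPENING] [FORCE]. ROWS is JSON, a list of rows, each a list of 2 entries, a list of its own where there are three numbers: the shift along the tool's x, y, z in units of 60 mm (1.0 is 60 mm), then the turn, a rotation vector about the tool's x, y, z in units of 6 degrees (1.0 is 6 degrees). In form: [[[dx, dy, dz], [wx, wy, wz]], ...]. A call has 1 to 10 rows; each row shifts and turns the commanded pose from where the row before left it, along the tool's axes as they then stand; what a row does not reach is not made up. A row lasts 1/8 s, in which the tool goes at most 62.5 mm and 10.7 degrees, less where a joint would pass 70% of its speed; a pose out of reach is approached as far as the arm can. A call is refused whole if a number of a shift passes 1 or a number of a turn 1, either way. A call with a gripper value outside its range is refused whole. OPENING is the finger opening in mm, from 0 to 87, set as the call begins (- or left out, the last holds). The fingers move at their own pace and stop on an object; FORCE is the grip in N (left out, the last holds). Time passes only in rows, so rows that do not move let the fingers close. It gives the time, the measured TCP pose, the force and the opening at its end, in the units of the state.
- get_obs(): the state, without advancing time (a new reading comes with each control period).
- snapshot(name): name is "scene" or "side" or "wrist"; returns a dict with "img" (384x512x3 uint8, red, green, blue), "fx", "fy", "cx", "cy" (pixels), "R" (3x3) and "t" (3): a world point X has camera coordinates R X + t. Camera axes: x right, y down, z forward; pixel columns grow to the right and rows downward; lengths in m; the calibration is good to about 2 mm. A picture is of the moment at which its call begins. There is no depth.
- hand_in(): hands the job in, once; it reports no verdict.
The state is a dict: "time_s": time; "joints": joint angles; "joint_vel": joint speeds; "tau": joint torques, N m; "position": TCP position; "ee_rot": TCP orientation; "wrist_force": force on the tool from outside, world axes, zero at the start; "torque": the same for the moment, N m; "opening": opening from 0.0 (shut) to 1.0 (fully open).
Only numpy, scipy, OpenCV 4.12 (cv2) and the standard library are available. Lean on these libraries where they do the work, as an engineer would, in place of code of your own. Each camera call takes 0.05 s, during which the arm holds its last target.

TASK

Take the blue strainer basket out of the crate and seat it in the ring at the end of the straining stand's boom, then push the red lock button fully in to free the boom. Draw the boom out by its black knob until the pointer is on the scale mark for the hoop where the amber cone stands (red mark for the hoop nearer the boom guide, blue mark for the outer hoop). Finish still holding the knob there, steady on the mark, since the boom springs back when let go; leave the other crate things in the crate and do not knock the cones, the wash bottle or the beaker about.

Things in the scene. Friction and masses are not known exactly. Their poses are not given: they have to be found in the camera images.
- station: Fixed straining stand: white base 150 x 560 x 10 mm, origin at its underside's centre; +y runs along it from the columns to the cone hoops; yaw up to 0.2. Two columns (x -42, y -235 and -150 mm, 234 mm high) carry the aluminium boom guide, 38 mm wide, y -270 to -50 mm, top 210 mm high. The boom slides out of its mouth towards +y. White scale plate along the guide's +x side, 182 mm high.
- boom (a joint): Extension of the telescoping boom along the stand's +y, m: 0 home (locked at the start), 0.070 with the pointer on the red mark, 0.150 on the blue mark, 0.170 end stop. While the lock button is out, it cannot be drawn out. Once freed, a spring draws it home with about 4 to 6 N.
- lock (a joint): Travel of the red lock button, m: 0 out (boom locked) to 0.008 fully in. It needs about 4 N to push, straight down, stays in where it is left, and frees the boom beyond 0.0065.
- lock_top (a point): Centre of the top face of the round red lock button, 26 mm diameter, standing 12 mm proud of its 34 mm square black housing on top of the boom guide, near its mouth; 228 mm above the bench when out, at x = 0, y = -80 mm of the stand.
- knob: Black upright pull knob on the boom, free to spin on its stem. Origin at its foot on the 16 mm wide boom bar, 197 mm above the bench; the 26 mm diameter grip part is 12 to 38 mm above the origin, top at 41 mm, thin 14 mm neck below. 75 mm from the ring's centre towards the guide; 45 mm from the guide's mouth when the boom is home.
- knob_grip (a point): Point on the knob's axis at mid height of its grip part, 25 mm above its origin, 222 mm above the bench.
- ring_top (a point): Centre of the upper face of the steel ring at the boom's end, 198 mm above the bench, which moves with the boom. Ring 68 mm outside, 51 mm inside, 10 mm thick, lying level, open right through.
- pointer (a point): Tip region of the orange pointer on the boom, over the scale plate; it moves with the boom along the stand's +y.
- red_mark (a point): Middle of the 3.4 mm red line across the white scale plate: pointer at the same y of the stand means the ring is over the inner hoop. Plain black ticks are 10 mm apart.
- blue_mark (a point): Middle of the 3.4 mm blue line across the scale plate: pointer at the same y of the stand means the ring is over the outer hoop.
- hoop_inner (a point): Point on the base plate's top (10 mm above the bench) at the centre of the white wire cone hoop nearer the boom guide. It lies 70 mm along the stand's +y from the ring's home position.
- hoop_outer (a point): The same for the outer hoop, 150 mm along the stand's +y from the ring's home position.
- cone_amber: Amber sediment cone, mouth up on a round foot, standing loose in one of the two hoops (which one varies); 150 mm tall, mouth 70 mm, foot 67 mm. Origin at the centre of its foot's underside.
- cone_clear: The same cone in clear glass, standing loose in the other hoop. Origin at the centre of its foot's underside.
- strainer_blue: Dark blue strainer basket, upright in one of six places in the crate, any yaw; origin at its underside's centre. Cup 36 mm wide at the bottom, 45 mm under the flange; flange 60 mm wide, 4 mm thick, underside 30 mm above the origin. Bail over the mouth: straight bar along its own x, 58 long, 12 wide (y), 55 to 65 mm above the origin, open below to the flange: pinch it across the 12 mm. About 60 g.
- strainer_seat (a point): Centre of the underside plane of the blue strainer's flange, 30 mm above its origin; it coincides with ring_top when the strainer hangs seated in the ring.
- crate: Grey open crate on the bench, 250 mm (x) x 175 mm (y), walls 50 mm high and 5 mm thick, floor 5 mm; origin at the centre of its underside. Holds six small parts in two rows along x.
- strainer_white: White strainer basket, same shape as the blue one, in the crate. Leave it there. Origin at its underside.
- funnel: Light blue funnel, 62 mm, standing mouth down in the crate, 62 mm tall.
- stopper: Black rubber stopper, 42 mm wide, 36 mm tall, in the crate.
- jar: Small clear jar with a black cap, 50 mm wide, 56 mm tall, in the crate.
- fitting: Steel hose fitting, 36 mm wide, 50 mm tall, in the crate.
- wash_bottle: White wash bottle with a blue cap and a bent spout, 64 mm wide, 178 mm tall, standing on the bench beyond the stand. Origin at its underside.
- beaker: Clear beaker, 68 mm wide, 88 mm tall, standing on the bench beyond the stand. Origin at its underside.
Things that resemble listed ones, but are neither listed nor needed, are in the scene too. What is shaped like the strainer_blue but purple is not meant.

How it is judged:
On the way, in this order (a step that is already met when the one before it is completed fails the run):
1. the blue strainer hangs seated in the boom's ring, upright and let go, with the boom still home (distance between strainer_seat and ring_top below 0.006 m and angle between strainer_blue's own z axis and vertical below 0.08 rad and contact force between each of the fingers, the arm and strainer_blue below 0.1 N and value of joint boom below 0.004 m), for 0.2 s.
2. the lock button is pushed in, with the strainer still seated (value of joint lock above 0.0065 m and distance between strainer_seat and ring_top below 0.006 m and angle between strainer_blue's own z axis and vertical below 0.08 rad), for 0.1 s.
At the end, for the whole second after the job is handed in: Boom within 3 mm of the mark for the amber cone's hoop and still, held by the fingers on the knob (over 1 N), button in over 6.5 mm; blue strainer upright in the ring (within 6 mm of its seat, tilt under 0.08 rad), not touched by the robot; amber cone upright in its hoop (all of step 2 and ((horizontal distance between cone_amber and hoop_inner below 0.02 m and value of joint boom between 0.067 and 0.073 m) or (horizontal distance between cone_amber and hoop_outer below 0.02 m and value of joint boom between 0.147 and 0.153 m)) and velocity of joint boom between -0.01 and 0.01 m/s and contact force between each of the fingers, the arm and strainer_blue below 0.1 N and contact force between the fingers and knob above 1 N and angle between cone_amber's own z axis and vertical below 0.1 rad); the arm keeps its last pose, push and grip.
It fails at once if another thing is lifted out of the crate or pushed out of it (z of any of strainer_white, funnel, stopper, jar, fitting in the frame of crate above 0.045 m).
It fails at once if a cone is knocked (moved over 20 mm or tilted over 0.25 rad) (distance of any of cone_amber, cone_clear from where it was at the start of the episode above 0.02 m or angle between any of cone_amber, cone_clear's own z axis and vertical above 0.25 rad).
It fails at once if the wash bottle or the beaker is moved by more than 30 mm or tipped (distance of any of wash_bottle, beaker from where it was at the start of the episode above 0.03 m or angle between any of wash_bottle, beaker's own z axis and vertical above 0.3 rad).
It also fails if it takes over 58 s, if anything falls off the work surface, if the arm or the gripper's body presses on something with over 40 N, if the wrist force passes 120 N, or if a joint passes its speed limit or range.

## Working session

There is one attempt and no reset: what is moved stays moved. The work goes in short steps, Python scripts to look and compute and a shell command to move; the robot and the scene stay as the last step left them, time stands still between calls to the robot, and variables do not carry over. Pictures are saved under pics/ and viewed, and the job is handed in when it is done.

```bash
ls; mkdir -p pics; python3 - <<'E'
from bench import get_obs, snapshot, tips_ahead
import cv2
print(get_obs(), tips_ahead)
for n in ["scene","side","wrist"]:
    s=snapshot(n); cv2.imwrite(f"pics/{n}0.png",cv2.cvtColor(s["img"],cv2.COLOR_RGB2BGR))
    print(n,s["fx"],s["fy"],s["cx"],s["cy"],s["R"],s["t"])
E
```

```text
pics
{'time_s': 0.0, 'joints': array([ 1.45362173e+00,  3.85582703e-01,  6.63099719e-03, -4.85857869e-04,
       -1.19399700e+00, -2.58574523e-01]), 'joint_vel': array([-0.00016186, -0.00018703,  0.0003014 ,  0.00086426,  0.00051306,
       -0.00028861]), 'tau': array([ 5.64942968e-05, -3.90664887e+01,  1.87406266e+01,  4.21995431e+00,
        1.09397108e-02, -1.87571604e-04]), 'position': array([0.22915429, 0.58089198, 0.24644773]), 'ee_rot': array([ 9.82386087e-01, -1.86859214e-01, -1.49203064e-04,  1.08945256e-03]), 'wrist_force': array([ 0.14988808,  1.71572292, -0.71701358]), 'torque': array([ 0.03422754, -0.05701669,  0.02401458]), 'opening': 1.0034390292554083} 0.025
scene 434.3545094918075 434.3545094918075 262.2734576457658 194.12704549267093 [[-0.61604822  0.78763923 -0.01044177]
 [ 0.6376103   0.49083248 -0.59374792]
 [-0.46253399 -0.37243513 -0.80458336]] [ 0.33004454 -0.26852606  1.59144605]
side 369.74925425876376 369.74925425876376 252.4481735927515 194.867924919676 [[-0.99583594 -0.09007981  0.01401444]
 [-0.05923093  0.52246552 -0.85060066]
 [ 0.06929988 -0.8478888  -0.52562545]] [0.55403396 0.17235922 1.05162103]
wrist 278.91095702566184 278.91095702566184 258.28102913164736 194.82386421826197 [[-0.36633533 -0.93048235  0.00100857]
 [-0.8873116   0.34966472  0.30068707]
 [-0.28013667  0.10925738 -0.95372232]] [ 0.62433606 -0.03647243  0.39185613]
```

View pics/scene0.png

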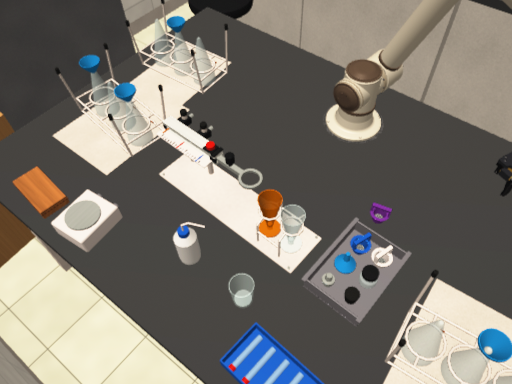

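View pics/side0.png

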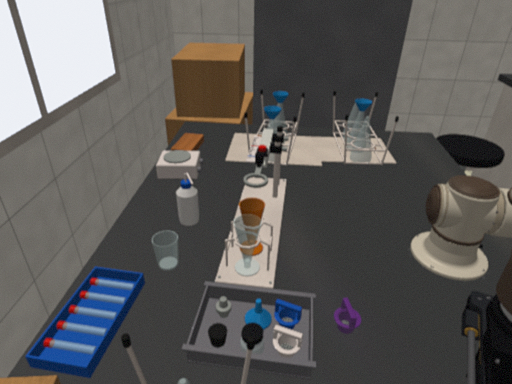

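View pics/wrist0.png

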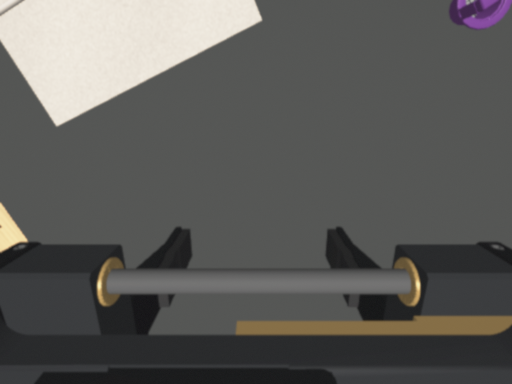

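```bash
cat > h.py <<'E'
import numpy as np, cv2
from bench import get_obs, snapshot
from scipy.spatial.transform import Rotation as Ro
def ray(s,u,v):
    d=np.array([(u-s["cx"])/s["fx"],(v-s["cy"])/s["fy"],1.0]); R=np.array(s["R"]); t=np.array(s["t"])
    return -R.T@t, R.T@d
def onz(s,u,v,z):
    o,d=ray(s,u,v); return o+d*(z-o[2])/d[2]
def tri(rs):
    A=0;b=0
    for o,d in rs:
        d=d/np.linalg.norm(d);P=np.eye(3)-np.outer(d,d);A=A+P;b=b+P@o
    x=np.linalg.solve(A,b); return x,[np.linalg.norm((np.eye(3)-np.outer(d,d)/(d@d))@(x-o)) for o,d in rs]
def proj(s,X):
    c=np.array(s["R"])@np.array(X)+np.array(s["t"]); return np.array([s["fx"]*c[0]/c[2]+s["cx"],s["fy"]*c[1]/c[2]+s["cy"]])
def crop(s,name,u0,u1,v0,v1,k):
    im=cv2.cvtColor(s["img"],cv2.COLOR_RGB2BGR)[v0:v1,u0:u1]
    cv2.imwrite("pics/"+name,cv2.resize(im,None,fx=k,fy=k,interpolation=cv2.INTER_CUBIC))
def tool(pos=None):
    o=get_obs(); return np.array(o["position"]),Ro.from_quat(o["ee_rot"])
E
python3 - <<'E'
from h import *
s=snapshot("scene"); crop(s,"c1.png",150,310,100,260,4); crop(s,"c2.png",300,420,200,330,5)
s=snapshot("side"); crop(s,"c3.png",215,300,135,285,4); crop(s,"c4.png",180,370,275,375,4)
E
```

```text
(no output)
```

View pics/c1.png

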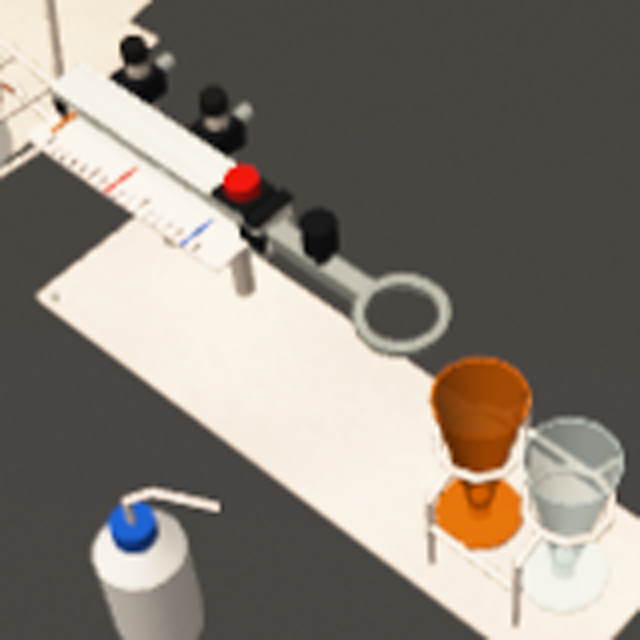

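View pics/c2.png

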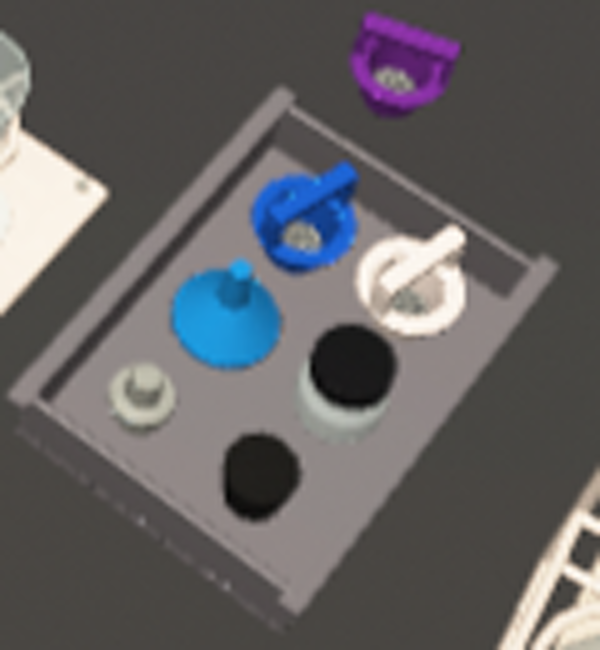

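View pics/c3.png

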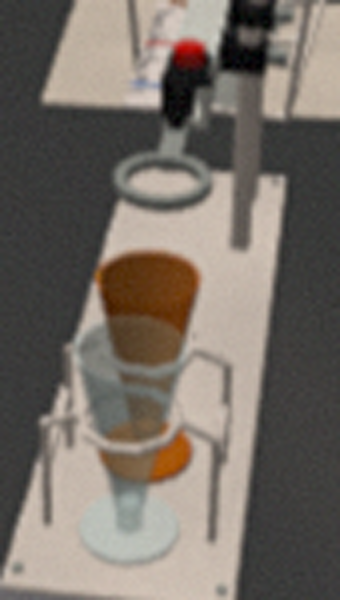

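View pics/c4.png

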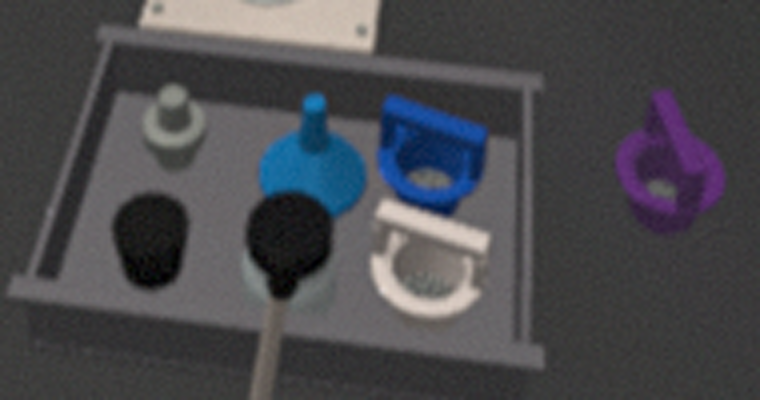

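```bash
python3 - <<'E'
from h import *
S=snapshot("scene");D=snapshot("side")
def blobs(s,f):
    h=cv2.cvtColor(s["img"],cv2.COLOR_RGB2HSV); m=f(h[...,0].astype(int),h[...,1].astype(int),h[...,2].astype(int)).astype(np.uint8)
    n,l,st,c=cv2.connectedComponentsWithStats(m)
    for i in range(1,n):
        if st[i,4]>12: print("  ",st[i],c[i].round(1))
    return m
print("red S");blobs(S,lambda h,s,v:((h<5)|(h>175))&(s>190)&(v>150))
print("red D");blobs(D,lambda h,s,v:((h<5)|(h>175))&(s>190)&(v>120))
print("blue S");mb=blobs(S,lambda h,s,v:(h>108)&(h<122)&(s>170)&(v>90))
print("blue D");blobs(D,lambda h,s,v:(h>108)&(h<122)&(s>170)&(v>70))
rS=(250.5,177.5);rD=(255.8,179.7)
print("ring",onz(S,*rS,.198),onz(D,*rD,.198),tri([ray(S,*rS),ray(D,*rD)]))
# base corners z=.01
for n,u,v in [("c near-guide +x",38,295)]: print(n,onz(S,150+u/4,100+v/4,.01))
for n,u,v in [("far right D",287,176),("near right D",240,598),("near left D",3,590)]: print(n,onz(D,215+u/4,135+v/4,.01))
k=(150+319/4,100+216/4); print("knobtop",onz(S,*k,.238))
print("amber foot S",onz(S,150+478/4,100+512/4,.012),"clear",onz(S,150+565/4,100+575/4,.012))
c=lambda u,v,z:onz(S,300+u/5,200+v/5,z).round(4)
print("bar S",c(277,213,.07),c(348,171,.07)); 
d=lambda u,v,z:onz(D,180+u/4,275+v/4,z).round(4)
print("bar D top",d(389,100,.07),d(484,129,.07))
print("flange S",c(304,219,.039),"D",d(432,160,.039))
print("crate S",c(285,92,.05),c(550,265,.05),c(20,398,.05),c(292,608,.05))
E
```

```text
red S
   [206 141   9   8  53] [209.9 144.4]
   [229 364   6   7  22] [231.9 367. ]
   [242 377   7   7  23] [245. 380.]
red D
   [259 146   6   3  16] [261.8 147. ]
   [ 90 278   6   6  24] [ 92.8 280.2]
   [ 80 291   6   6  28] [ 82.5 293.6]
   [ 69 305   6   7  28] [ 71.6 308.4]
   [ 57 321   7   7  35] [ 59.7 323.9]
   [ 44 338   7   8  37] [ 46.6 341.6]
blue S
   [177 227   9   5  13] [180.9 229.6]
   [178 231  11   7  38] [183.3 234.5]
   [351 234  20  20 164] [360.5 243.5]
   [220 323 104  61 753] [268.1 353.8]
blue D
   [181 180   7   8  22] [183.4 184. ]
   [ 87 267  10  13  19] [ 91.2 272.4]
   [ 98 267  16  11  41] [106.1 271.2]
   [113 270  22  13 100] [124.  275.5]
   [135 272   8   9  23] [137.6 275.3]
   [ 64 281  22  26  48] [ 74.9 293.4]
   [ 90 286  10   5  17] [ 95.6 287.1]
   [110 288  17  10  41] [119.4 291.9]
   [127 289   7   6  14] [130.3 290.9]
   [117 295  14  12  30] [124.1 301.9]
   [ 79 299  13   4  19] [ 84.6 300.2]
   [275 299  27  24 148] [289.1 309.1]
   [ 53 308  13  14  25] [ 59.  313.8]
   [116 308   5   9  16] [118.2 312.1]
   [106 317  11  13  39
[... 546 characters left out ...]
 -0.02515964,  0.19710035]), [np.float64(0.0002535063646614865), np.float64(0.00025350636466139436)])
c near-guide +x [ 0.61162491 -0.37292063  0.01      ]
far right D [ 0.46035606 -0.376195    0.01      ]
near right D [0.48365347 0.1738609  0.01      ]
near left D [0.63321652 0.1825301  0.01      ]
knobtop [ 0.54805642 -0.09973584  0.238     ]
amber foot S [0.55763524 0.04489177 0.012     ] clear [0.56175615 0.12842066 0.012     ]
bar S [0.4784 0.2849 0.07  ] [0.4305 0.3024 0.07  ]
bar D top [0.4774 0.2795 0.07  ] [0.4259 0.2946 0.07  ]
flange S [0.4538 0.2938 0.039 ] D [0.4518 0.2917 0.039 ]
crate S [0.3928 0.243  0.05  ] [0.4025 0.4186 0.05  ] [0.6491 0.2314 0.05  ] [0.6597 0.4053 0.05  ]
```

```bash
cat >> h.py <<'E'
def plan(x,y,z,yaw=None):
    """grasp-point target (6mm ahead of TCP); yaw = world angle (deg) of tool x (mod 180), tool down. prints tool-axis shift (units) & turn (units)"""
    o=get_obs(); p=np.array(o["position"]);R=Ro.from_quat(o["ee_rot"]).as_matrix()
    cur=np.degrees(np.arctan2(R[1,0],R[0,0]))
    if yaw is None: yaw=cur
    yw=yaw+180*np.round((cur-yaw)/180); a=np.radians(yw)
    Rt=np.array([[np.cos(a),np.sin(a),0],[np.sin(a),-np.cos(a),0],[0,0,-1]])
    d=np.array([x,y,z+.006])-p
    print("t",round(o["time_s"],2),"grasp pt",(p+R[:,2]*.006).round(4),"yaw",cur.round(1),"J",np.array(o["joints"]).round(2),"F",np.array(o["wrist_force"]).round(1),"op",round(o["opening"]*87,1))
    print("turn units",(Ro.from_matrix(R.T@Rt).as_rotvec()*180/np.pi/6).round(3),"shift now-axes",(R.T@d/.06).round(3),"after turn",(Rt.T@d/.06).round(3))
E
python3 - <<'E'
from h import *
S=snapshot("scene");print(onz(S,209.9,144,.227))
plan(.453,.291,.15,-18)
E
```

```text
[ 0.54656644 -0.1755018   0.227     ]
t 0.4 grasp pt [0.2293 0.5813 0.2414] yaw -21.5 J [ 1.45  0.38  0.01 -0.   -1.19 -0.26] F [-0.3  0.6  0.2] op 87.0
turn units [ 0.003 -0.    -0.589] shift now-axes [5.243 3.132 1.524] after turn [5.041 3.45  1.523]
```

```bash
python3 -m inch '[[[0,0,0],[0,0,-0.59]],[[0.63,0.43,0.17],[0,0,0]],[[0.63,0.43,0.17],[0,0,0]],[[0.63,0.43,0.17],[0,0,0]],[[0.63,0.43,0.17],[0,0,0]],[[0.63,0.43,0.17],[0,0,0]],[[0.63,0.43,0.17],[0,0,0]],[[0.63,0.43,0.17],[0,0,0]],[[0.63,0.43,0.17],[0,0,0]],[[0,0,0],[0,0,0]]]' 44
python3 - <<'E'
from h import *
plan(.453,.291,.15,-18)
S=snapshot("wrist");crop(S,"w1.png",0,512,0,384,1.5)
print(proj(S,[.453,.291,.07]),proj(S,[.453,.291,.039]))
S=snapshot("scene");crop(S,"s1.png",300,440,130,330,3)
E
```

```text
time_s: 1.65
position: [0.4541, 0.2891, 0.1651]
ee_rot: [0.987, -0.159, -0.001, 0.001]
wrist_force: [-0.2, -0.3, 0.6]
opening: 0.508
t 1.65 grasp pt [0.454  0.2891 0.1591] yaw -18.2 J [ 0.87  0.32 -0.32 -0.   -0.94  0.38] F [-0.2 -0.3  0.6] op 44.2
turn units [ 0.02   0.009 -0.041] shift now-axes [-0.027 -0.025  0.151] after turn [-0.027 -0.025  0.151]
[256.58105221 206.45455106] [256.72815283 195.78460944]
```

View pics/w1.png

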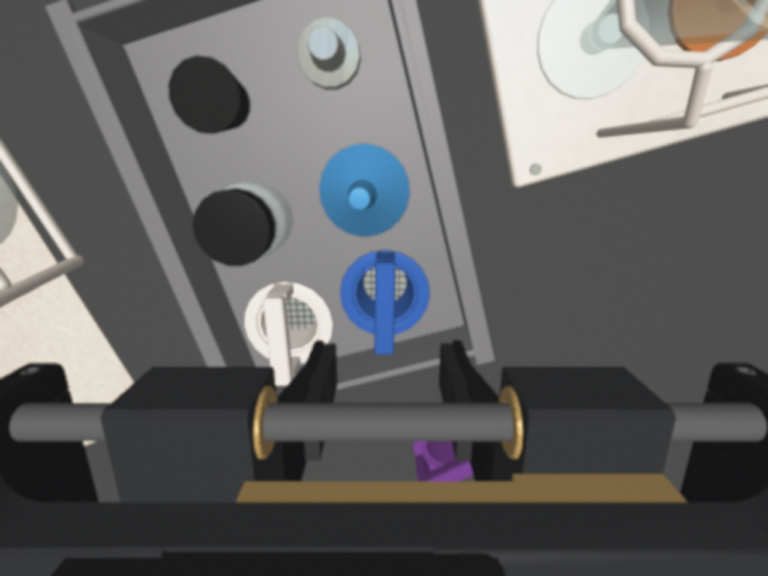

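```bash
python3 - <<'E'
from h import *
S=snapshot("wrist")
for a in [(385.5,266),(384,352),(385,308)]: print(onz(S,a[0]/1.5,a[1]/1.5,.07).round(4))
plan(.453,.290,.066,-18)
E
```

```text
[0.4775 0.2851 0.07  ]
[0.4263 0.3028 0.07  ]
[0.4533 0.2933 0.07  ]
t 1.8 grasp pt [0.4533 0.2921 0.1603] yaw -18.0 J [ 0.87  0.32 -0.32  0.   -0.94  0.38] F [-0.4  0.5  0.4] op 44.0
turn units [-0.007 -0.004  0.003] shift now-axes [0.006 0.036 1.571] after turn [0.006 0.035 1.571]
```

```bash
python3 -m inch '[[[0,0,0.4],[0,0,0.15]],[[0,0,0.4],[0,0,0]],[[0,0,0.4],[0,0,0]],[[0,0,0.2],[0,0,0]],[[0,0,0.12],[0,0,0]],[[0,0,0],[0,0,0]]]' 34
python3 - <<'E'
from h import *
plan(.453,.292,.066,-18)
S=snapshot("wrist");crop(S,"w2.png",0,512,0,384,1.5)
S=snapshot("scene");crop(S,"s2.png",300,440,130,330,3)
E
```

```text
time_s: 2.55
position: [0.4532, 0.2921, 0.0749]
ee_rot: [0.986, -0.164, 0.0, -0.0]
wrist_force: [-0.2, 0.8, 0.4]
opening: 0.39
t 2.55 grasp pt [0.4532 0.2921 0.0689] yaw -18.9 J [ 0.87  0.43 -0.42  0.   -0.72  0.37] F [-0.2  0.8  0.4] op 33.9
turn units [-0.001 -0.002 -0.142] shift now-axes [-0.002  0.002  0.048] after turn [-0.003  0.002  0.048]
```

View pics/w2.png

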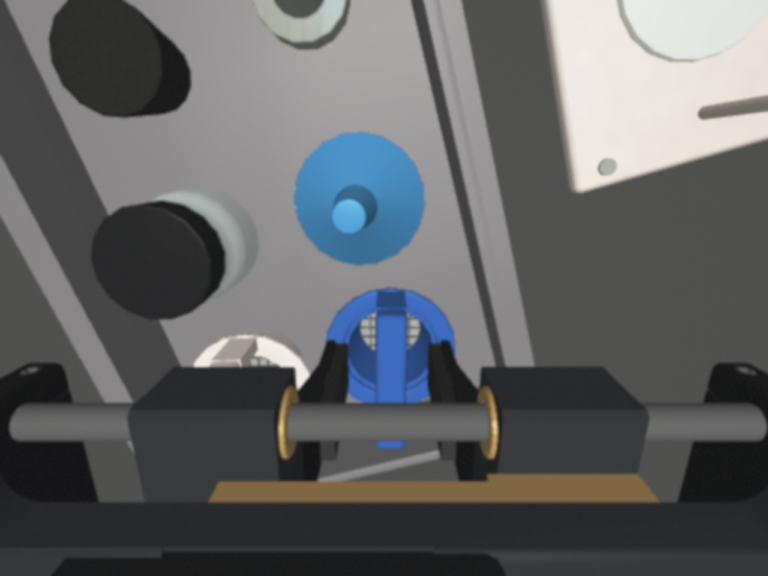

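View pics/s2.png

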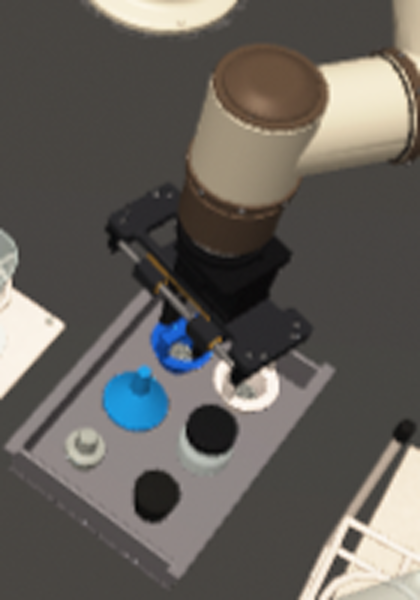

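The wrist view shows the blue bail (390,370 of the enlarged picture) midway between the open pads and parallel to them. I'll close on it and lift.

```bash
python3 -m inch '[[[0,0,0.05],[0,0,0]],[[0,0,0],[0,0,0]],[[0,0,0],[0,0,0]],[[0,0,0],[0,0,0]],[[0,0,0],[0,0,0]],[[0,0,0],[0,0,0]]]' 2 25
python3 -m inch '[[[0,0,-0.3],[0,0,0]],[[0,0,-0.5],[0,0,0]],[[0,0,-0.6],[0,0,0]],[[0,0,-0.7],[0,0,0]],[[0,0,-0.7],[0,0,0]],[[0,0,-0.6],[0,0,0]],[[0,0,0],[0,0,0]]]'
python3 - <<'E'
from h import *
plan(.5527,-.0245,.265,-18)
S=snapshot("wrist");crop(S,"w3.png",0,512,0,384,1.5)
S=snapshot("side");crop(S,"d3.png",150,400,100,370,3)
E
```

```text
time_s: 3.4
position: [0.4533, 0.2917, 0.0719]
ee_rot: [0.986, -0.164, 0.0, -0.0]
wrist_force: [0.7, -0.9, 1.1]
opening: 0.136
time_s: 4.28
position: [0.4542, 0.2926, 0.2789]
ee_rot: [0.986, -0.164, 0.002, -0.003]
wrist_force: [0.3, 0.3, -1.6]
opening: 0.13
t 4.28 grasp pt [0.4542 0.2927 0.2729] yaw -18.9 J [ 0.87  0.22 -0.15  0.   -1.19  0.37] F [ 0.3  0.3 -1.6] op 11.3
turn units [-0.061 -0.03  -0.146] shift now-axes [3.263 4.471 0.114] after turn [3.194 4.519 0.132]
```

View pics/w3.png

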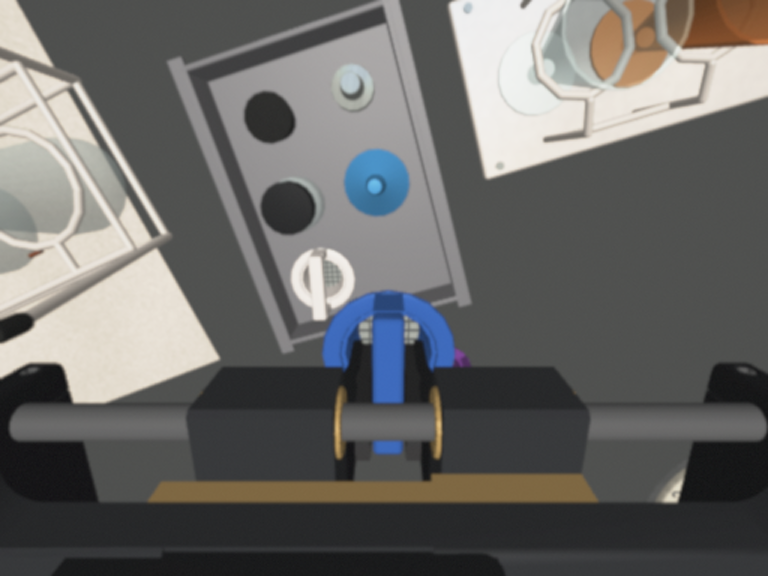

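View pics/d3.png

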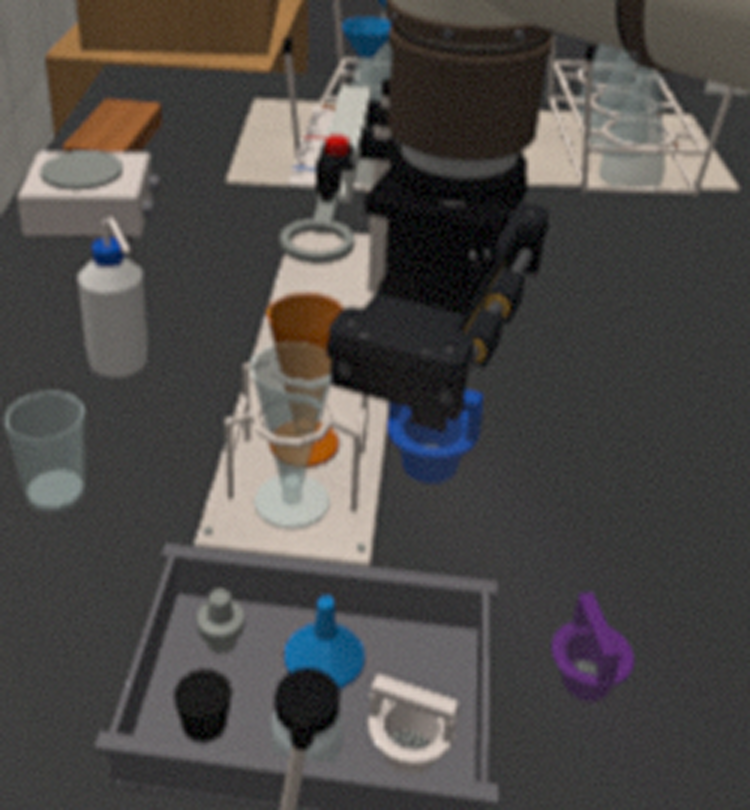

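```bash
python3 -m inch '[[[0.36,0.5,0],[0,0,0]],[[0.36,0.5,0],[0,0,0]],[[0.36,0.5,0],[0,0,0]],[[0.36,0.5,0],[0,0,0]],[[0.36,0.5,0],[0,0,0]],[[0.36,0.5,0],[0,0,0]],[[0.36,0.5,0],[0,0,0]],[[0.36,0.5,0],[0,0,0]],[[0.36,0.46,0],[0,0,0]],[[0,0,0],[0,0,0]]]'
python3 - <<'E'
from h import *
plan(.5527,-.0245,.260,-18)
S=snapshot("wrist");crop(S,"w4.png",0,512,0,384,1.5)
S=snapshot("side");crop(S,"d4.png",150,400,70,270,3)
S=snapshot("scene");crop(S,"s4.png",150,350,70,270,3)
E
```

```text
time_s: 5.62
position: [0.55, -0.0263, 0.2734]
ee_rot: [0.986, -0.166, -0.002, 0.001]
wrist_force: [0.2, 0.3, -1.0]
opening: 0.134
t 5.62 grasp pt [ 0.55   -0.0263  0.2674] yaw -19.1 J [ 0.25  0.24 -0.13 -0.   -1.2   0.99] F [ 0.2  0.3 -1. ] op 11.7
turn units [ 0.02   0.038 -0.183] shift now-axes [ 0.033 -0.043  0.122] after turn [ 0.033 -0.042  0.123]
```

View pics/w4.png

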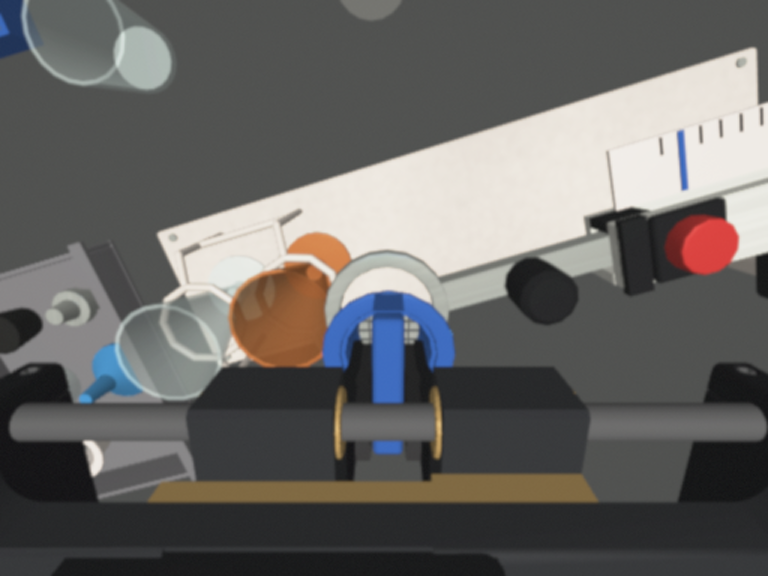

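View pics/d4.png

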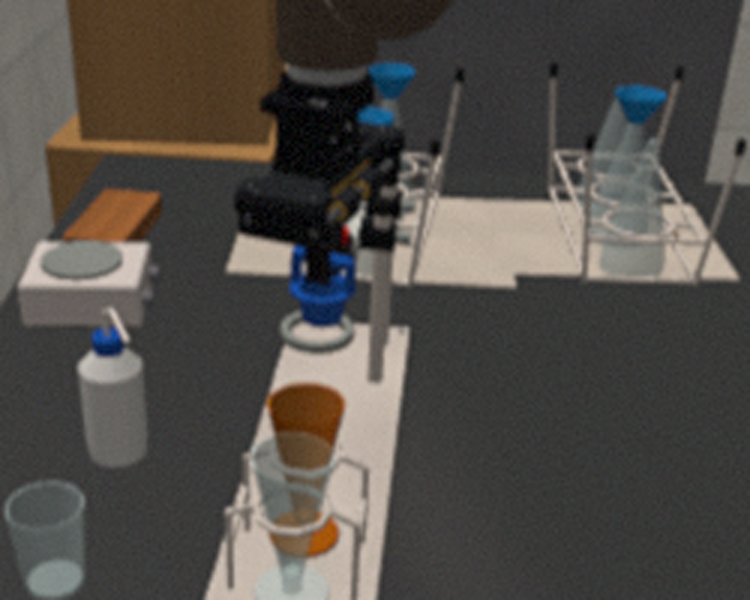

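View pics/s4.png

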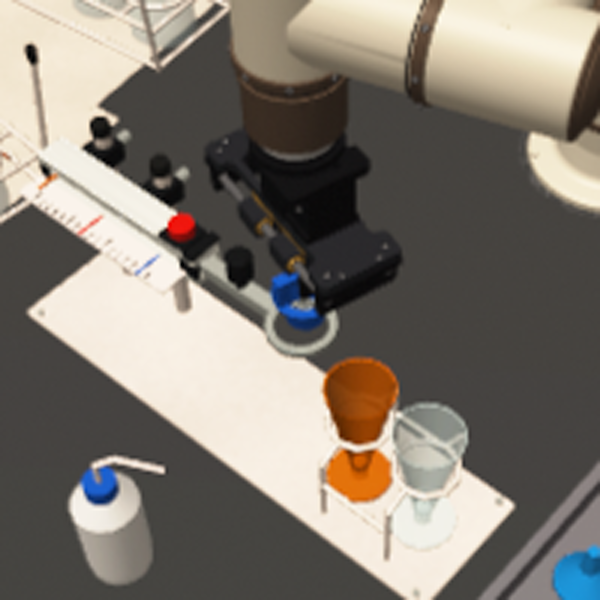

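```bash
python3 - <<'E'
from h import *
S=snapshot("wrist")
o=get_obs();R=Ro.from_quat(o["ee_rot"]).as_matrix();p=np.array(o["position"])
f=onz(S,389/1.5,292/1.5,p[2]-.006-.061+.034)-R[:,0]*.03
r=onz(S,388/1.5,252/1.5,.198)-R[:,0]*.034
print(p,f,r,(R.T@(r-f)/.06).round(3))
E
```

```text
[ 0.54998657 -0.0238335   0.27489571] [ 0.54878222 -0.02434967  0.24194329] [ 0.55260049 -0.02525962  0.19805392] [ 0.066 -0.007  0.731]
```

```bash
python3 -m inch '[[[0.06,0,0.1],[0,0,0]],[[0,0,0.15],[0,0,0]],[[0,0,0.15],[0,0,0]],[[0,0,0.1],[0,0,0]],[[0,0,0],[0,0,0]]]'
python3 - <<'E'
from h import *
plan(.5527,-.0245,.228)
S=snapshot("wrist");crop(S,"w5.png",128,384,120,320,3)
S=snapshot("side");crop(S,"d5.png",200,320,120,220,6)
S=snapshot("scene");crop(S,"s5.png",190,310,110,210,6)
E
```

```text
time_s: 6.45
position: [0.5536, -0.0257, 0.245]
ee_rot: [0.986, -0.164, -0.001, 0.0]
wrist_force: [-0.3, 0.5, 0.1]
opening: 0.131
t 6.45 grasp pt [ 0.5536 -0.0257  0.239 ] yaw -18.9 J [ 0.25  0.27 -0.17 -0.   -1.13  0.99] F [-0.3  0.5  0.1] op 11.4
turn units [0.007 0.012 0.   ] shift now-axes [-0.02  -0.014  0.184] after turn [-0.02  -0.014  0.184]
```

View pics/w5.png

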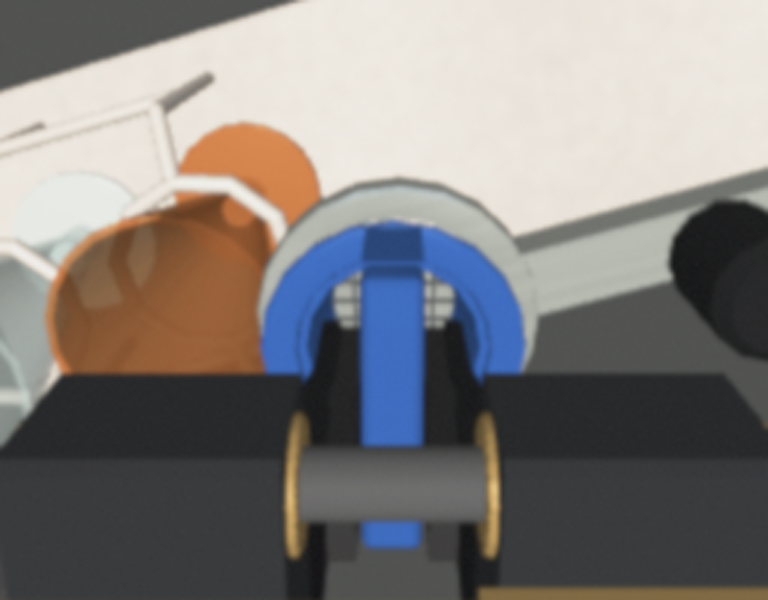

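View pics/d5.png

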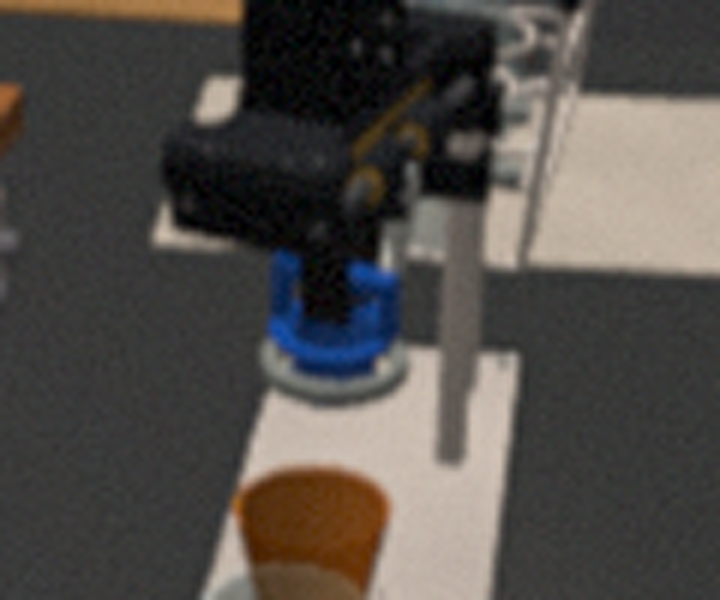

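View pics/s5.png

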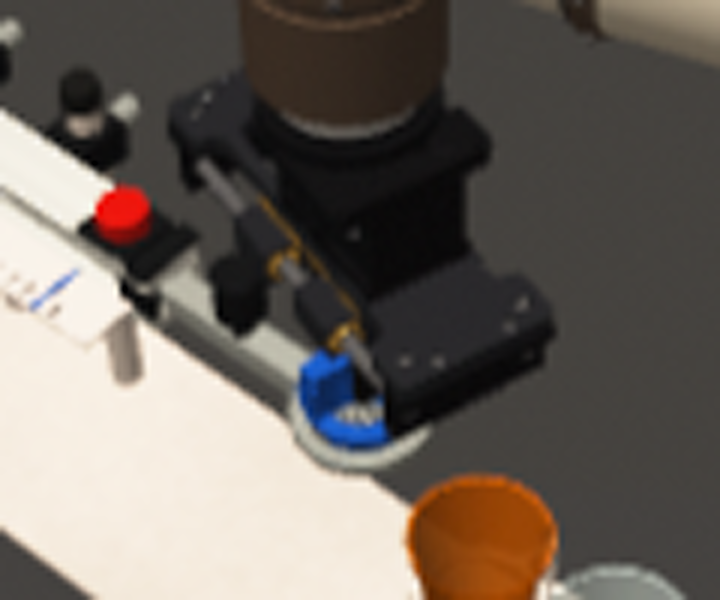

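```bash
python3 -m inch '[[[0,0,0.06],[0,0,0]],[[0,0,0.06],[0,0,0]],[[0,0,0.04],[0,0,0]],[[0,0,0],[0,0,0]]]'
python3 - <<'E'
from h import *
plan(.5527,-.0245,.228)
S=snapshot("wrist");crop(S,"w6.png",128,384,120,320,3)
S=snapshot("side");crop(S,"d6.png",200,320,120,220,6)
E
```

```text
time_s: 7.1
position: [0.5538, -0.0257, 0.2358]
ee_rot: [0.986, -0.164, -0.0, 0.0]
wrist_force: [0.9, 0.5, -0.3]
opening: 0.131
t 7.1 grasp pt [ 0.5538 -0.0257  0.2298] yaw -18.9 J [ 0.25  0.27 -0.19 -0.   -1.11  0.99] F [ 0.9  0.5 -0.3] op 11.4
turn units [0.003 0.005 0.   ] shift now-axes [-0.023 -0.013  0.031] after turn [-0.023 -0.013  0.03 ]
```

View pics/w6.png

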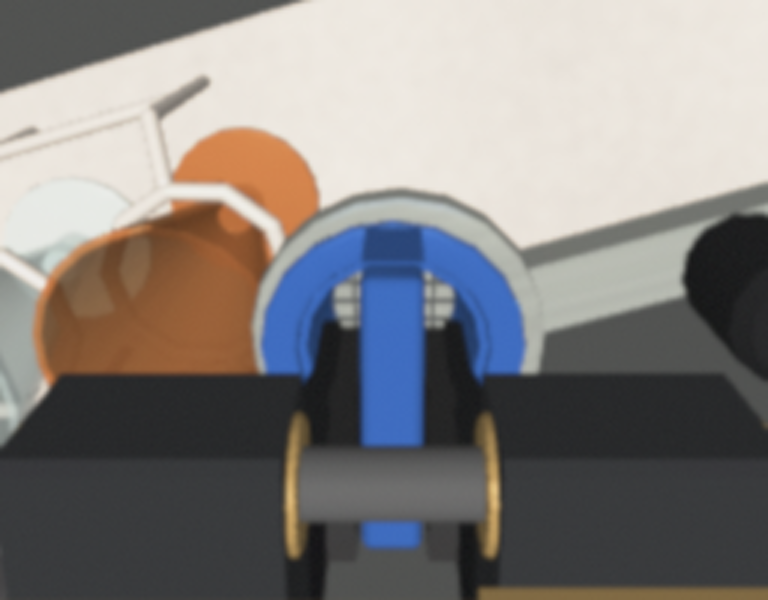

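View pics/d6.png

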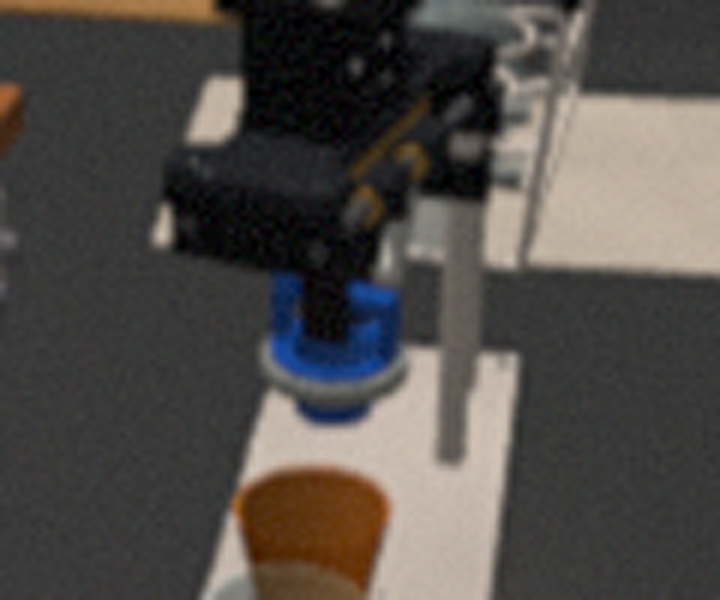

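```bash
python3 -m inch '[[[0,0.012,0.03],[0,0,0]],[[0,0,0.01],[0,0,0]],[[0,0,0],[0,0,0]]]'
python3 -m inch '[[[0,0,0],[0,0,0]],[[0,0,0],[0,0,0]],[[0,0,0],[0,0,0]],[[0,0,0],[0,0,0]]]' 34
python3 - <<'E'
from h import *
plan(.5527,-.0245,.228)
S=snapshot("wrist");crop(S,"w7.png",128,384,120,320,3)
S=snapshot("side");crop(S,"d7.png",200,320,120,220,6)
E
```

```text
time_s: 7.58
position: [0.5539, -0.0263, 0.2347]
ee_rot: [0.986, -0.164, 0.001, -0.0]
wrist_force: [-2.4, 0.4, 5.6]
opening: 0.133
time_s: 8.07
position: [0.5536, -0.0263, 0.2335]
ee_rot: [0.986, -0.164, -0.0, 0.0]
wrist_force: [0.2, -0.3, 0.1]
opening: 0.382
t 8.07 grasp pt [ 0.5536 -0.0263  0.2275] yaw -18.9 J [ 0.24  0.28 -0.19 -0.   -1.11  1.  ] F [ 0.2 -0.3  0.1] op 33.3
turn units [0.002 0.003 0.   ] shift now-axes [-0.025 -0.024 -0.009] after turn [-0.025 -0.024 -0.009]
```

View pics/w7.png

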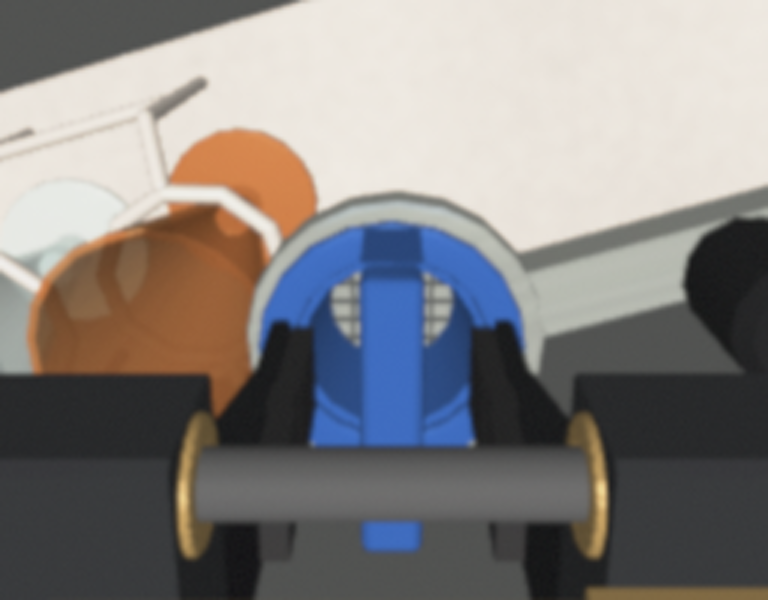

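View pics/d7.png

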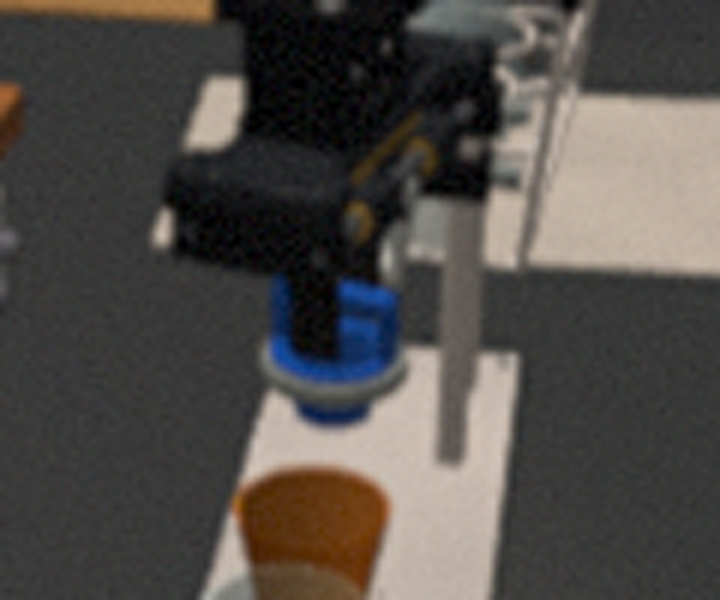

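```bash
python3 -m inch '[[[0,0,-0.2],[0,0,0]],[[0,0,-0.4],[0,0,0]],[[0,0,-0.4],[0,0,0]],[[0,0,-0.2],[0,0,-0.9]],[[0,0,0],[0,0,-0.9]],[[0,0,0],[0,0,-0.9]],[[0,0,0],[0,0,0]]]'
python3 - <<'E'
from h import *
plan(.546,-.175,.29,-2.6)
S=snapshot("side");crop(S,"d8.png",200,320,120,220,6)
S=snapshot("wrist");crop(S,"w8.png",0,512,0,384,1.5)
E
```

```text
time_s: 9.05
position: [0.5538, -0.0263, 0.3067]
ee_rot: [1.0, -0.024, 0.001, -0.0]
wrist_force: [-0.1, -1.2, 0.4]
opening: 0.394
t 9.05 grasp pt [ 0.5538 -0.0263  0.3007] yaw -2.7 J [ 0.24  0.23 -0.07  0.   -1.27  1.28] F [-0.1 -1.2  0.4] op 34.2
turn units [-0.002 -0.012 -0.025] shift now-axes [-0.012  2.482  0.177] after turn [-0.018  2.482  0.178]
```

View pics/w8.png

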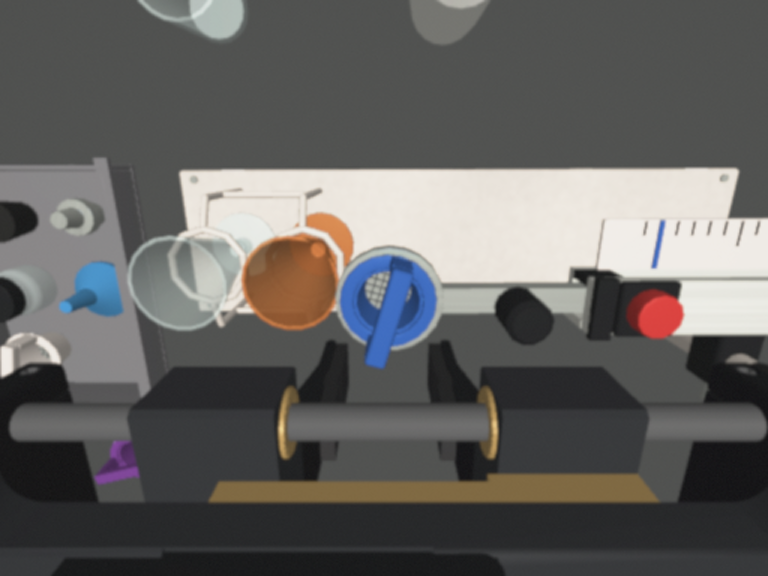

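View pics/d8.png

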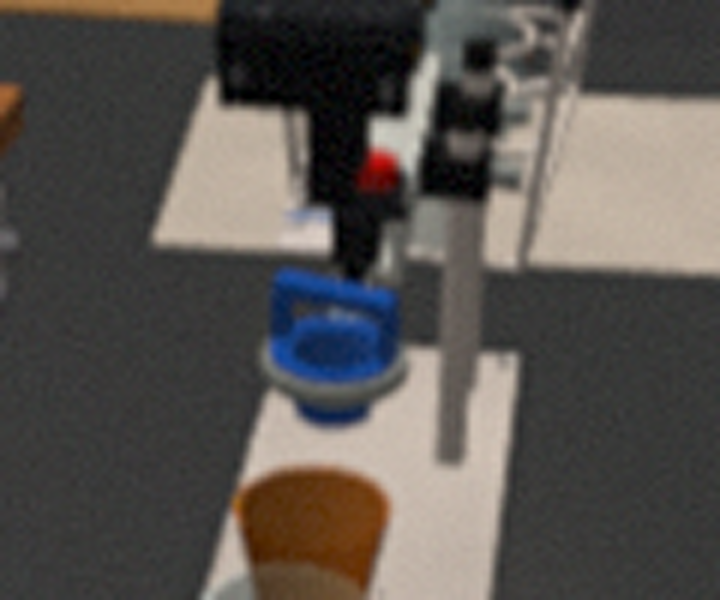

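```bash
python3 -m inch '[[[0,0.49,0],[0,0,0]],[[0,0.49,0],[0,0,0]],[[0,0.5,0],[0,0,0]],[[0,0.5,0],[0,0,0]],[[0,0.5,0],[0,0,0]],[[0,0,0],[0,0,0]]]' 0
python3 - <<'E'
from h import *
S=snapshot("wrist");crop(S,"w9.png",0,512,0,384,1.5)
h=cv2.cvtColor(S["img"],cv2.COLOR_RGB2HSV);m=((h[...,0]<6)|(h[...,0]>174))&(h[...,1]>170)&(h[...,2]>120)
v,u=np.nonzero(m);print(len(u),u.min(),u.max(),v.min(),v.max(),onz(S,u.mean(),v.mean(),.227))
plan(.546,-.175,.29,-2.6)
E
```

```text
time_s: 9.9
position: [0.5465, -0.1765, 0.3057]
ee_rot: [1.0, -0.025, -0.0, 0.0]
wrist_force: [-0.2, -0.5, -0.5]
opening: 0.006
713 244 273 194 224 [ 0.54791394 -0.17659275  0.227     ]
t 9.95 grasp pt [ 0.5466 -0.1756  0.2997] yaw -2.8 J [-0.03  0.26 -0.02 -0.   -1.29  1.55] F [ 0.4 -0.3 -0.5] op 0.6
turn units [-0.001  0.001 -0.039] shift now-axes [-0.01  -0.009  0.162] after turn [-0.01  -0.009  0.162]
```

View pics/w9.png

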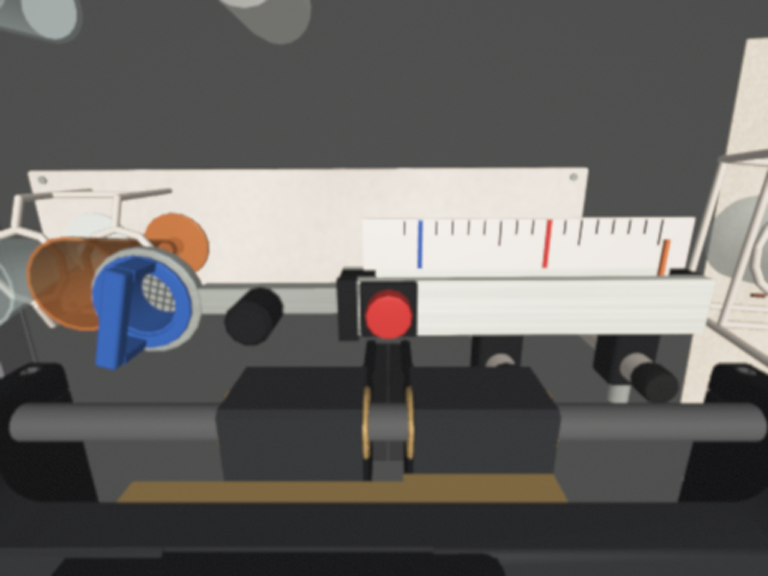

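```bash
python3 -m inch '[[[0,0,0.3],[0,0,0]],[[0,0,0.3],[0,0,0]],[[0,0,0.2],[0,0,0]],[[0,0,0.06],[0,0,0]],[[0,0,0.04],[0,0,0]],[[0,0,0.03],[0,0,0]],[[0,0,0.03],[0,0,0]],[[0,0,0],[0,0,0]]]'
python3 -m inch '[[[0,0,0.03],[0,0,0]],[[0,0,0.03],[0,0,0]],[[0,0,0],[0,0,0]]]'
```

```text
time_s: 10.95
position: [0.547, -0.1749, 0.2485]
ee_rot: [1.0, -0.023, 0.001, -0.0]
wrist_force: [-1.6, 2.3, 2.9]
opening: 0.002
time_s: 11.32
position: [0.547, -0.175, 0.2454]
ee_rot: [1.0, -0.023, 0.001, 0.0]
wrist_force: [-1.9, 3.1, 6.8]
opening: 0.004
```

```bash
python3 -m inch '[[[0,0,0.02],[0,0,0]],[[0,0,0.02],[0,0,0]],[[0,0,0],[0,0,0]]]'
python3 -m inch '[[[0,0,0.03],[0,0,0]],[[0,0,0],[0,0,0]]]'
```

```text
time_s: 11.7
position: [0.5471, -0.1749, 0.2453]
ee_rot: [1.0, -0.023, 0.001, 0.001]
wrist_force: [-4.5, 6.3, 14.9]
opening: 0.003
time_s: 11.95
position: [0.5471, -0.175, 0.2452]
ee_rot: [1.0, -0.023, 0.002, 0.001]
wrist_force: [-8.4, 7.1, 21.6]
opening: 0.004
```

```bash
python3 -m inch '[[[0,0,-0.2],[0,0,0]],[[0,0,-0.4],[0,0,0]],[[0,0,-0.4],[0,0,0]],[[0,-0.4,-0.05],[0,0,0]],[[0,-0.45,0],[0,0,0]],[[0,-0.4,0],[0,0,0]],[[0,0,0],[0,0,0]]]' 50
python3 - <<'E'
from h import *
S=snapshot("wrist");crop(S,"w10.png",0,512,0,384,1.5)
plan(.549,-.0998,.224,-2.6)
print(proj(S,[.549,-.0998,.238])*1.5)
S=snapshot("scene");crop(S,"s10.png",170,290,100,200,6)
E
```

```text
time_s: 12.82
position: [0.5503, -0.0992, 0.3024]
ee_rot: [1.0, -0.023, -0.001, 0.0]
wrist_force: [-0.2, -0.7, -0.5]
opening: 0.564
t 12.88 grasp pt [ 0.5503 -0.0999  0.2966] yaw -2.6 J [ 0.11  0.24 -0.06  0.   -1.27  1.41] F [-0.1  0.4  0.2] op 49.3
turn units [ 0.004  0.011 -0.007] shift now-axes [-2.000e-02 -1.000e-03  1.209e+00] after turn [-2.100e-02 -1.000e-03  1.209e+00]
[389.18394699 329.30674032]
```

View pics/w10.png

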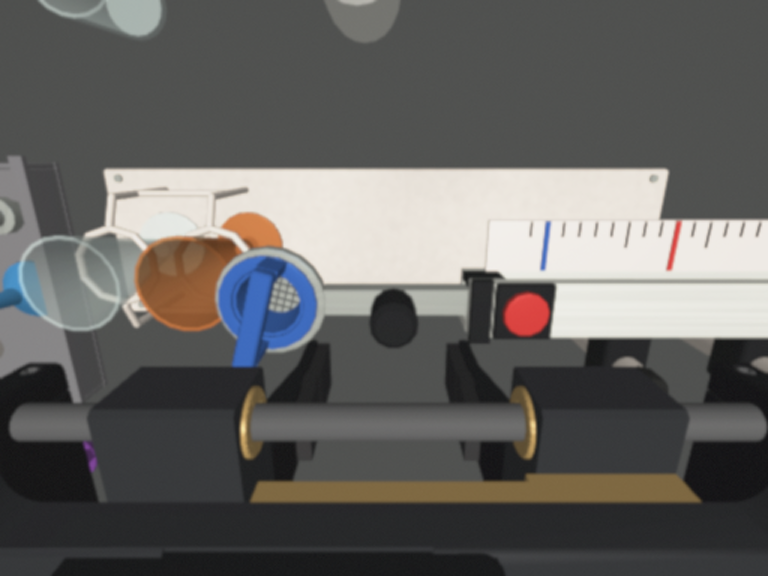

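View pics/s10.png

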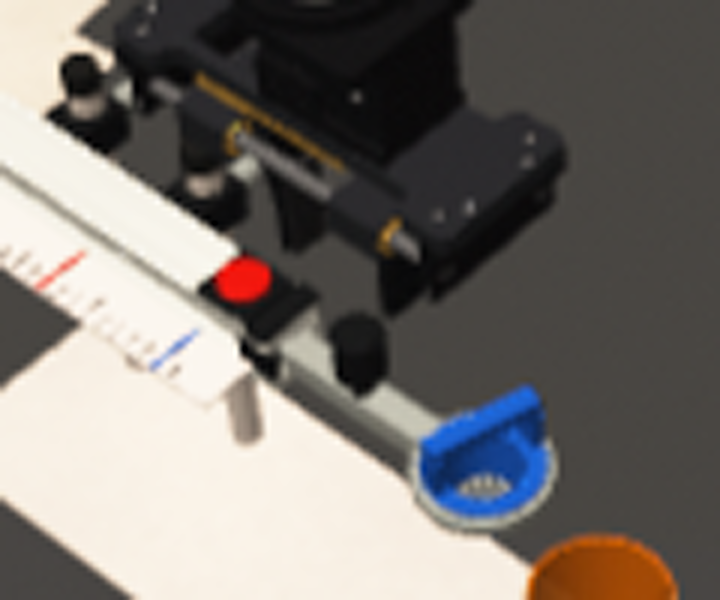

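```bash
python3 -m inch '[[[-0.01,0,0.3],[0,0,0]],[[0,0,0.3],[0,0,0]],[[0,0,0],[0,0,0]]]' 42
python3 - <<'E'
from h import *
S=snapshot("wrist");crop(S,"w11.png",0,512,0,384,1.5)
plan(.549,-.0998,.224,-2.6)
print(proj(S,[.549,-.0998,.238])*1.5)
E
```

```text
time_s: 13.3
position: [0.5487, -0.1009, 0.2656]
ee_rot: [1.0, -0.024, -0.002, 0.0]
wrist_force: [-0.5, -0.3, -1.0]
opening: 0.482
t 13.35 grasp pt [ 0.5495 -0.1008  0.2609] yaw -2.7 J [ 0.11  0.26 -0.13  0.   -1.19  1.41] F [ 0.3 -0.7 -0.5] op 42.0
turn units [ 0.006  0.012 -0.024] shift now-axes [-0.008 -0.017  0.615] after turn [-0.009 -0.017  0.615]
[385.41086909 358.5933262 ]
```

View pics/w11.png

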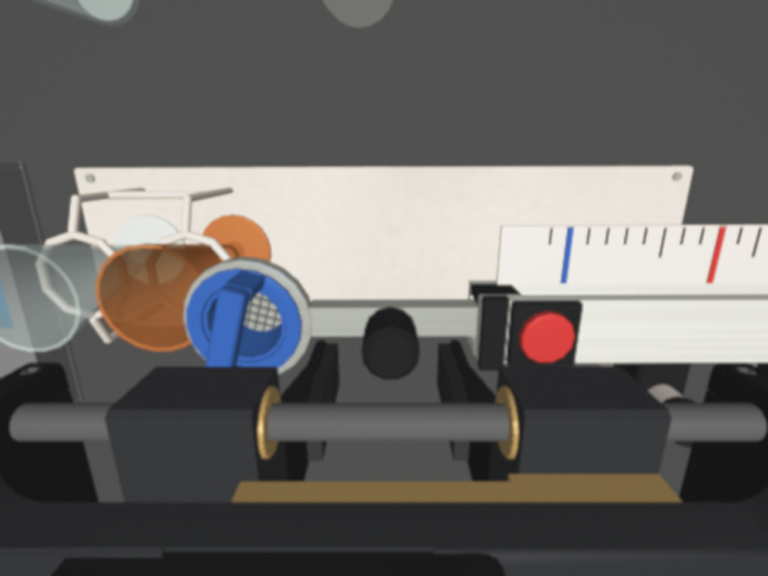

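```bash
python3 -m inch '[[[0.025,0,0.25],[0,0,0]],[[0,0,0.25],[0,0,0]],[[0,0,0.1],[0,0,0]],[[0,0,0],[0,0,0]]]'
python3 - <<'E'
from h import *
S=snapshot("wrist");crop(S,"w12.png",0,512,0,384,1.5)
plan(.551,-.0998,.224,-2.6)
S=snapshot("scene");crop(S,"s12.png",170,290,100,200,6)
E
```

```text
time_s: 13.85
position: [0.5509, -0.1001, 0.2306]
ee_rot: [1.0, -0.023, -0.001, 0.0]
wrist_force: [0.2, 0.6, 0.3]
opening: 0.484
t 13.9 grasp pt [ 0.5512 -0.1001  0.2253] yaw -2.7 J [ 0.11  0.29 -0.18  0.   -1.1   1.41] F [-0.2  0.7  0.5] op 42.0
turn units [ 0.003  0.001 -0.013] shift now-axes [-0.004 -0.005  0.021] after turn [-0.004 -0.005  0.021]
```

View pics/w12.png

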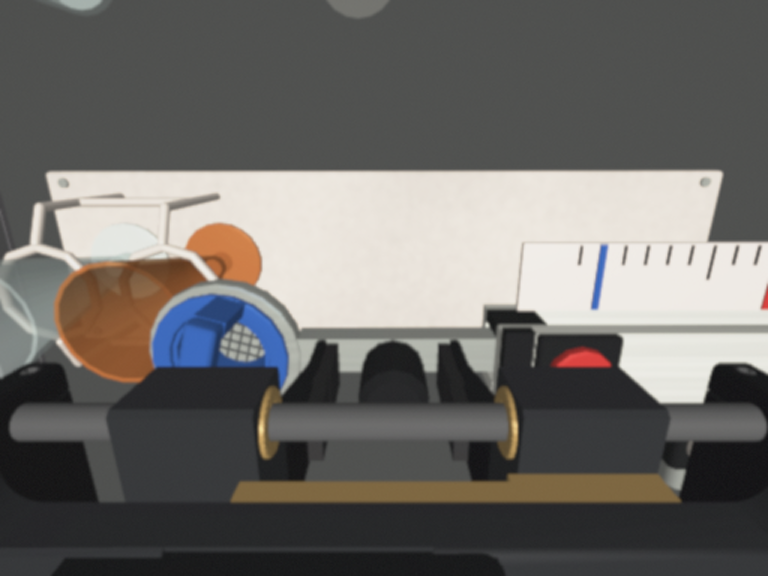

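View pics/s12.png

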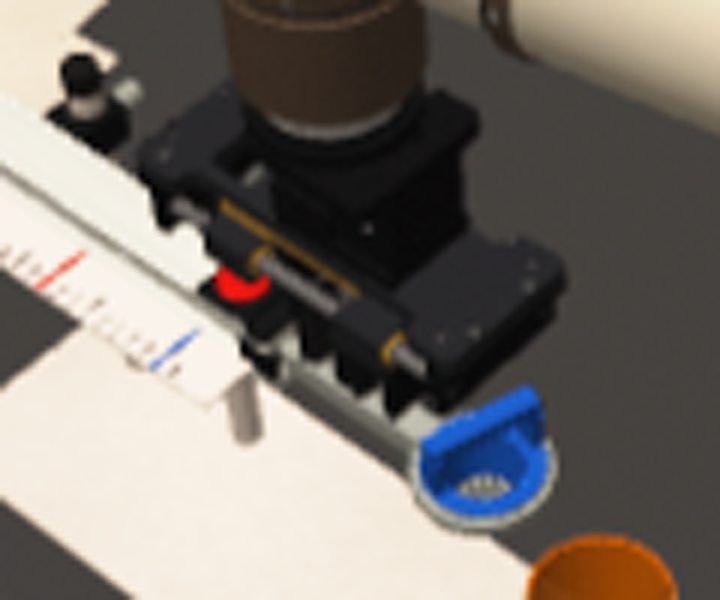

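```bash
python3 -m inch '[[[0,0,0.015],[0,0,0]],[[0,0,0],[0,0,0]],[[0,0,0],[0,0,0]],[[0,0,0],[0,0,0]],[[0,0,0],[0,0,0]],[[0,0,0],[0,0,0]]]' 10 40
python3 - <<'E'
from h import *
plan(.551,-.0998,.224,-2.6)
S=snapshot("scene");crop(S,"s13.png",150,270,90,190,6)
E
```

```text
time_s: 14.7
position: [0.5512, -0.1005, 0.2308]
ee_rot: [1.0, -0.024, 0.0, 0.0]
wrist_force: [-0.1, -4.9, 0.8]
opening: 0.282
t 14.7 grasp pt [ 0.5512 -0.1005  0.2248] yaw -2.7 J [ 0.11  0.29 -0.18  0.   -1.1   1.41] F [-0.1 -4.9  0.8] op 24.5
turn units [ 0.005 -0.003 -0.016] shift now-axes [-0.003 -0.011  0.013] after turn [-0.003 -0.011  0.013]
```

View pics/s13.png

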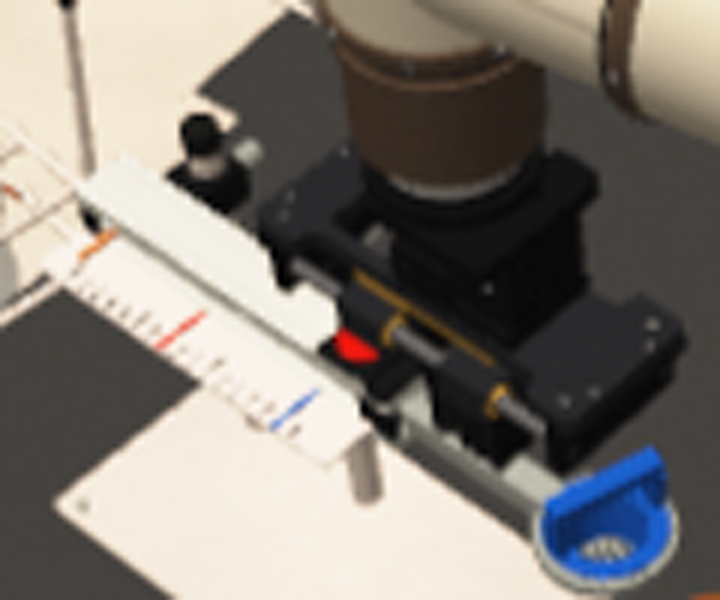

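```bash
python3 -m inch '[[[0,-0.05,0],[0,0,0]],[[0,-0.12,0],[0,0,0]],[[0,-0.15,0],[0,0,0]],[[0,-0.15,0],[0,0,0]],[[0,-0.15,0],[0,0,0]],[[0,-0.15,0],[0,0,0]],[[0,-0.15,0],[0,0,0]],[[0,-0.12,0],[0,0,0]],[[0,-0.08,0],[0,0,0]],[[0,0,0],[0,0,0]]]'
python3 - <<'E'
from h import *
plan(.554,-.03,.224,-2.6)
S=snapshot("scene");crop(S,"s14.png",150,250,100,180,8);cv2.imwrite("pics/s14raw.png",S["img"][...,::-1])
S=snapshot("wrist");crop(S,"w14.png",0,512,0,384,1.5)
S=snapshot("side");crop(S,"d14.png",200,320,120,270,5)
E
```

```text
time_s: 16.0
position: [0.5543, -0.0326, 0.2307]
ee_rot: [1.0, -0.023, 0.0, -0.0]
wrist_force: [-0.3, -2.8, 2.7]
opening: 0.287
t 16.0 grasp pt [ 0.5543 -0.0326  0.2247] yaw -2.7 J [ 0.23  0.28 -0.19 -0.   -1.1   1.29] F [-0.3 -2.8  2.7] op 25.0
turn units [-0.002 -0.002 -0.01 ] shift now-axes [-0.006 -0.043  0.012] after turn [-0.006 -0.043  0.012]
```

View pics/s14.png

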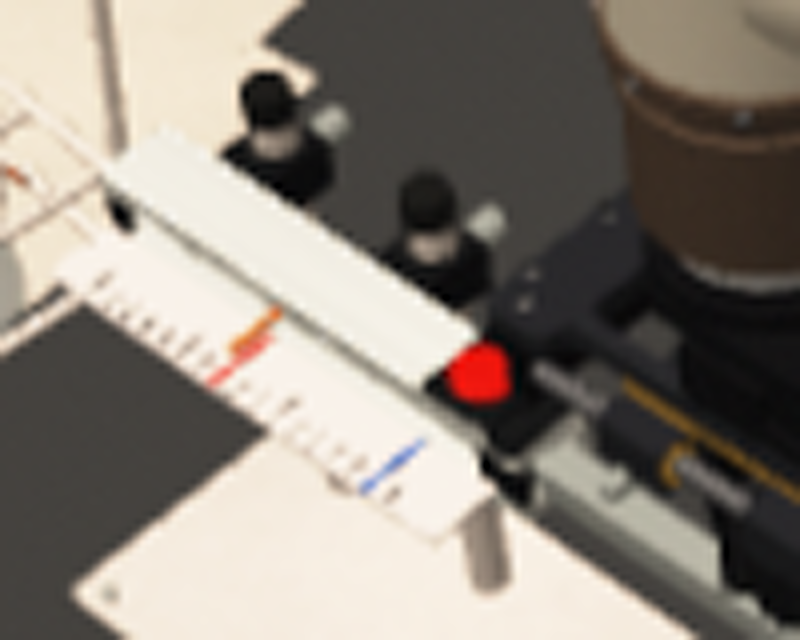

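View pics/w14.png

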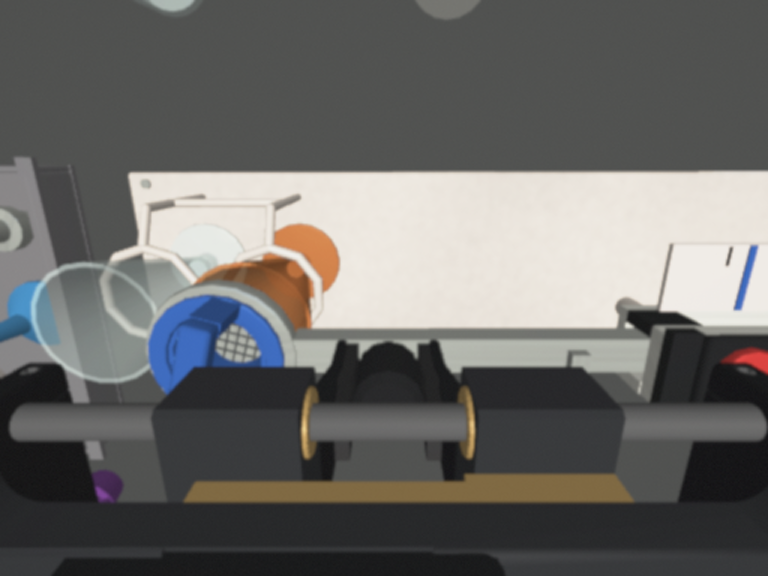

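View pics/d14.png

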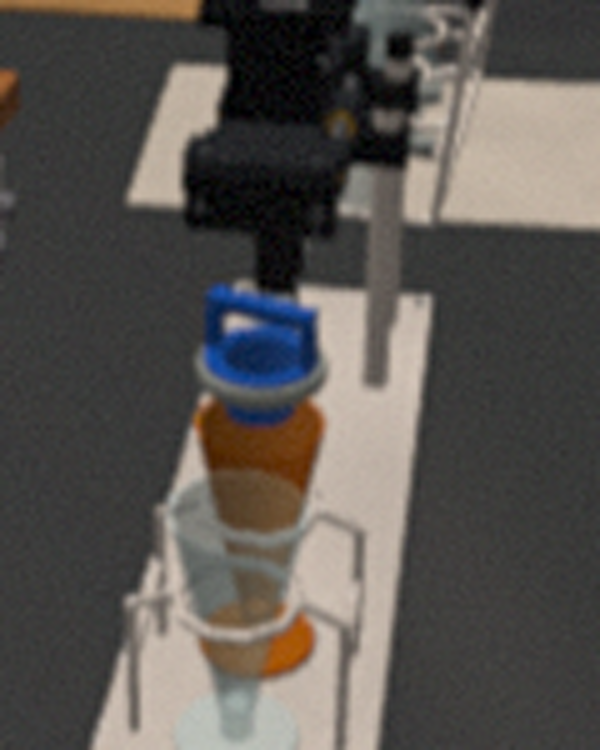

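```bash
cat > m.py <<'E'
from h import *
import sys
S=snapshot("scene")
def fit(img,kind,z):
    h=cv2.cvtColor(img,cv2.COLOR_BGR2HSV).astype(int);H,Sa,V=h[...,0],h[...,1],h[...,2]
    box=np.zeros(H.shape,bool);box[125:175,150:212]=1
    m={"or":(H>5)&(H<17)&(Sa>110)&(V>120),"red":((H<5)|(H>173))&(Sa>70),"blue":(H>105)&(H<125)&(Sa>70)}[kind]&box
    if kind=="red": m[:,200:]=0
    n,l,st,c=cv2.connectedComponentsWithStats(m.astype(np.uint8))
    i=1+np.argmax(st[1:,4]); v,u=np.nonzero(l==i); w=h[...,1][v,u].astype(float)
    cu,cv_=np.average(u,weights=w),np.average(v,weights=w)
    return len(u),np.array([cu,cv_]).round(2),onz(S,cu,cv_,z)
e=np.array([.045,.999])
a=cv2.imread("pics/scene0.png"); b=S["img"][...,::-1].copy(); cv2.imwrite("pics/"+sys.argv[1],b)
p0=fit(a,"or",.186);r0=fit(a,"red",.182);b0=fit(a,"blue",.182)
p1=fit(b,"or",.186);b1=fit(b,"blue",.182)
print(p0,p1);print(r0,b0,b1)
# lateral-aligned along-stand coordinate
print("ext from home pointer",(p1[2]-p0[2])[:2]@e,"mark sep red/blue",(b0[2]-r0[2])[:2]@e,"pointer-red (home)",(r0[2]-p0[2])[:2]@e)
o=get_obs();print(o["position"],o["wrist_force"])
E
python3 m.py m1.png
```

```text
(9, array([165.7 , 129.72]), array([ 0.55862661, -0.35055185,  0.186     ])) (14, array([181.34, 141.12]), array([ 0.56370299, -0.27971826,  0.186     ]))
(4, array([180.99, 143.51]), array([ 0.56893389, -0.27692578,  0.182     ])) (4, array([199.5 , 156.98]), array([ 0.57440757, -0.19721533,  0.182     ])) (4, array([199.5 , 156.98]), array([ 0.57442112, -0.19721358,  0.182     ]))
ext from home pointer 0.07099119735963073 mark sep red/blue 0.07987705131840492 pointer-red (home) 0.07401627164364914
[ 0.55424395 -0.03299645  0.23070575] [-1.41642051 -3.66062597  3.64210406]
```

```bash
cat > m2.py <<'E'
from h import *
import sys
S=snapshot("scene");D=snapshot("side")
def uncrop(f,u0,v0,k):
    i=cv2.imread("pics/"+f); return cv2.resize(i,None,fx=1/k,fy=1/k,interpolation=cv2.INTER_AREA),u0,v0
def soft(im,u0,v0,box):
    b=im.astype(float); b=np.clip(b[...,0]-b[...,2]-60,0,None)   # blue minus red
    U,V=np.meshgrid(np.arange(im.shape[1])+u0,np.arange(im.shape[0])+v0)
    m=(U>=box[0])&(U<box[1])&(V>=box[2])&(V<box[3]); w=b*m
    return np.array([(U*w).sum()/w.sum(),(V*w).sum()/w.sum()]),w.sum()
def orange(im,u0,v0,box):
    b=im.astype(float); 
    w=np.clip(b[...,1]-b[...,0]-28,0,None)*1.0  # green minus blue: orange>0, red~0, cream small
    U,V=np.meshgrid(np.arange(im.shape[1])+u0,np.arange(im.shape[0])+v0)
    w=w*((U>=box[0])&(U<box[1])&(V>=box[2])&(V<box[3]))
    return np.array([(U*w).sum()/w.sum(),(V*w).sum()/w.sum()]),w.sum()
e=np.array([.045,.999])
s1=S["img"][...,::-1];d1=D["img"][...,::-1]
cv2.imwrite("pics/"+sys.argv[1]+"s.png",s1);cv2.imwrite("pics/"+sys.argv[1]+"d.png",d1)
for nm,C,(im0,u0,v0),im1,bx0,bx1 in [("side",D,uncrop("d8.png",200,120,6),d1,(240,275,160,195),(236,270,170,210))]:
    a,wa=soft(im0,u0,v0,bx0);b,wb=soft(im1,0,0,bx1)
    print(nm,a.round(2),b.round(2),wa,wb,"ext",((onz(C,*b,.212)-onz(C,*a,.212))[:2]@e*1000).round(2))
im0=cv2.imread("pics/scene0.png")
a,wa=orange(im0,0,0,(158,172,124,136)); b,wb=orange(s1,0,0,(174,190,134,147))
print("ptr",a.round(2),b.round(2),wa,wb,"ext",((onz(S,*b,.186)-onz(S,*a,.186))[:2]@e*1000).round(2))
ob=[get_obs() for _ in range(1)];print(ob[0]["position"],ob[0]["wrist_force"])
E
python3 m2.py n1; python3 m2.py n2
python3 - <<'E'
import cv2
a=cv2.imread("pics/scene0.png")[115:165,150:215];b=cv2.imread("pics/n1s.png")[115:165,150:215]
k=lambda i:cv2.resize(i,None,fx=10,fy=10,interpolation=cv2.INTER_NEAREST)[:300]
import numpy as np
cv2.imwrite("pics/cmp.png",np.vstack([k(a),k(b)]))
E
```

```text
side [254.57 174.01] [250.85 187.52] 7499.0 8832.0 ext 73.0
ptr [165.61 129.76] [181.24 140.67] 245.0 229.0 ext 69.51
[ 0.55425666 -0.03307487  0.23071149] [-0.01874033 -4.36547696  2.78627675]
side [254.57 174.01] [250.9  187.41] 7499.0 8830.0 ext 72.43
ptr [165.61 129.76] [181.22 140.68] 245.0 227.0 ext 69.47
[ 0.55427834 -0.03303374  0.23071452] [-1.05606563 -3.89000192  4.10866751]
```

View pics/cmp.png

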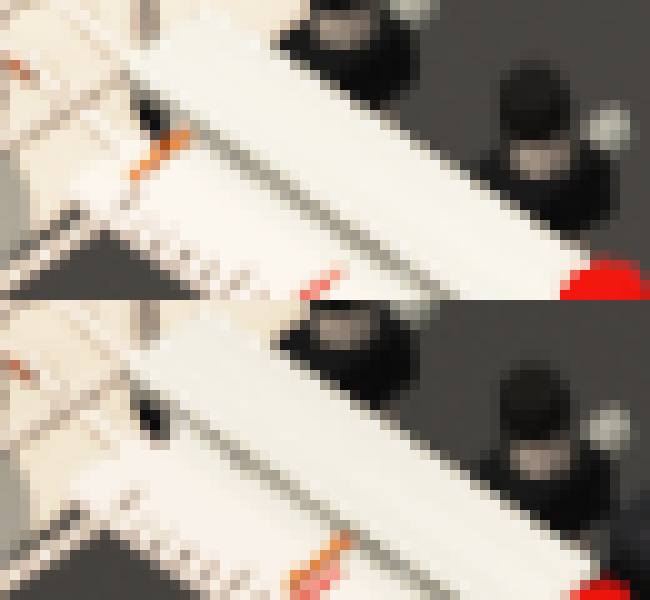

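```bash
python3 - <<'E'
from h import *
import sys; sys.argv=["x","n3"]
exec(open("m2.py").read())
i,u0,v0=uncrop("s13.png",150,90,6)
c,w=orange(i,u0,v0,(158,174,124,138))
i2,u2,v2=uncrop("s4.png",150,70,3); c2,w2=orange(i2,u2,v2,(158,172,124,136))
for q,ww in ((c,w),(c2,w2)): print(q.round(2),ww,((onz(S,*q,.186)-onz(S,*a,.186))[:2]@e*1000).round(2))
print("to now from s4",((onz(S,*b,.186)-onz(S,*c2,.186))[:2]@e*1000).round(2))
# differences via blank ref: pointer pixels = diff between frames
im0f=im0.astype(float); df=np.abs(im0f-s1).sum(2)
U,V=np.meshgrid(np.arange(512),np.arange(384))
r=[]
for bx in ((158,174,122,138),(174,190,133,149)):
    w=np.clip(df-25,0,None)*((U>=bx[0])&(U<bx[1])&(V>=bx[2])&(V<bx[3])); q=((U*w).sum()/w.sum(),(V*w).sum()/w.sum()); print(np.round(q,2),w.sum()); r.append(onz(S,*q,.186))
print("diff ext",((r[1]-r[0])[:2]@e*1000))
E
```

```text
side [254.57 174.01] [250.88 187.47] 7499.0 8787.0 ext 72.77
ptr [165.61 129.76] [181.21 140.68] 245.0 228.0 ext 69.46
[ 0.55426836 -0.03307732  0.23071212] [-0.6831901  -4.82447338  4.70170878]
[165.52 130.28] 216.0 1.46
[165.61 129.76] 217.0 0.0
to now from s4 69.46
[166.24 129.72] 3157.0
[181.03 140.63] 3836.0
diff ext 67.60024203232534
```

```bash
python3 -m inch '[[[0,-0.012,0],[0,0,0]],[[0,0,0],[0,0,0]],[[0,0,0],[0,0,0]],[[0,0,0],[0,0,0]]]'
python3 m2.py n4; python3 m.py n5.png | tail -2
python3 - <<'E'
from h import *
a=cv2.imread("pics/n4s.png")[110:190,150:310];cv2.imwrite("pics/f1.png",cv2.resize(a,None,fx=5,fy=5,interpolation=cv2.INTER_CUBIC))
o=get_obs();print(o["time_s"],o["joint_vel"].round(4),o["opening"]*87)
E
```

```text
time_s: 17.0
position: [0.5543, -0.0326, 0.2307]
ee_rot: [1.0, -0.023, 0.0, 0.0]
wrist_force: [-1.3, -5.3, 4.3]
opening: 0.284
side [254.57 174.01] [250.84 187.5 ] 7499.0 8777.0 ext 72.92
ptr [165.61 129.76] [181.2 140.9] 245.0 253.0 ext 70.09
[ 0.55428176 -0.03260506  0.23069146] [-0.77446645 -5.28635841  4.92880112]
ext from home pointer 0.07113472075388363 mark sep red/blue 0.07987705131840492 pointer-red (home) 0.07401627164364914
[ 0.5542774  -0.03257969  0.23069054] [-0.95479851 -5.49056176  5.12606121]
17.15 [-0.0009 -0.0014 -0.0007  0.0005 -0.0003 -0.0001] 25.253491968574203
```

View pics/f1.png

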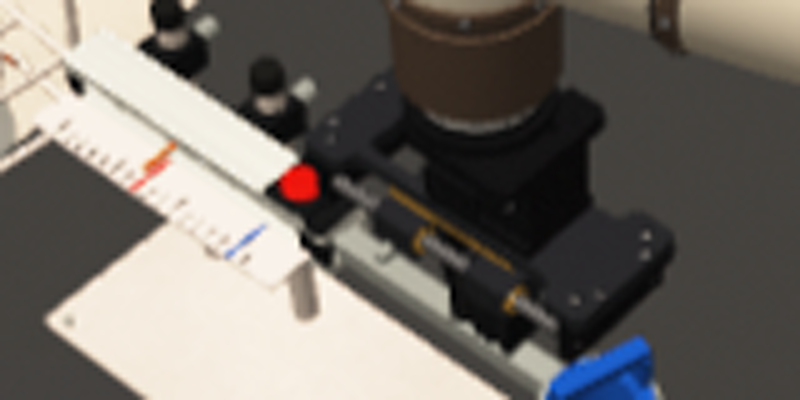

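```bash
python3 - <<'E'
from h import *
S=snapshot("scene");b=S["img"][...,::-1].astype(float);a=cv2.imread("pics/scene0.png").astype(float)
def line(im,box,mode):
    B,G,R=im[...,0],im[...,1],im[...,2]
    w=np.clip({"or":G-B-20,"red":R-G-(25)-3*np.clip(G-B-8,0,None),"blue":B-R-15}[mode],0,None)
    U,V=np.meshgrid(np.arange(512),np.arange(384));k=(U>=box[0])&(U<box[1])&(V>=box[2])&(V<box[3])&(w>0)
    pts=[]
    for v in range(box[2],box[3]):
        s=k&(V==v)
        if w[s].sum()>15: pts.append((np.average(U[s],weights=w[s]),v,w[s].sum()))
    return np.array(pts)
def at(p,z): return np.array([onz(S,u,v,z)[:2] for u,v,_ in p])
e=np.array([.045,.999])
for nm,im,box,mode,z in [("ptr home",a,(160,172,124,136),"or",.186),("ptr now",b,(175,189,134,147),"or",.186),("red home",a,(172,190,136,152),"red",.182),("blue",a,(192,206,150,164),"blue",.182)]:
    p=line(im,box,mode);X=at(p,z); print(nm,"along e mm:",(X@e*1000).round(1),"lat",(X@[.999,-.045]*1000).round(0),"wmean",np.average(X@e*1000,weights=p[:,2]).round(2))
E
```

```text
ptr home along e mm: [-325.8 -325.6 -325.3 -324.6 -324.1] lat [565. 570. 576. 581. 586.] wmean -325.19
ptr now along e mm: [-258.3 -255.6 -255.5 -254.6 -254.6 -254.3] lat [563. 566. 571. 575. 581. 586.] wmean -255.09
red home along e mm: [-250.9 -251.1 -251.  -251.1 -251.3 -250.9] lat [573. 578. 583. 589. 594. 599.] wmean -251.06
blue along e mm: [-171.1 -171.3 -171.3 -171.2 -171.2 -171.3] lat [573. 578. 583. 588. 593. 598.] wmean -171.26
```

```bash
python3 - <<'E'
from h import *
D=snapshot("side");crop(D,"f2.png",200,320,120,270,5)
o=get_obs();print(o["time_s"],o["position"],o["wrist_force"],o["opening"]*87)
E
```

```text
17.25 [ 0.55429549 -0.03258921  0.23070994] [-1.61229197 -4.87956827  4.52995591] 25.047928672172183
```

View pics/f2.png

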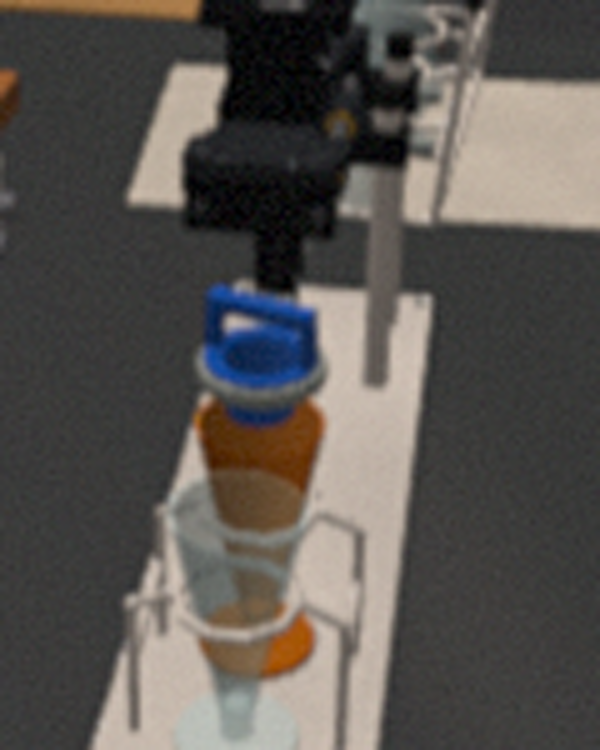

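The strainer hangs seated in the ring at about (262,370), directly over the amber cone. Both cones stand undisturbed and the gripper is clear of the strainer.

```bash
python3 -c "
from bench import hand_in
print(hand_in())"
```

```text
the job is handed in; nothing more can be done
None
```

I handed the job in at about 17.3 s, with the boom held by its knob on the red mark; hand-in reports no verdict.

**What I did:** I seated the blue strainer in the ring and let it go with the boom still home. I then pushed the lock button down to its stop: the fingertips stopped about 8 mm below the button's starting height, and the push rose to about 20 N. The amber cone is in the inner hoop, so I gripped the knob at 40 N and drew the boom out to the red mark.

**Last checks:**
- **Boom position:** the pointer moved 70.1 mm from home, measured row by row in the scene camera; the target is 70 ± 3 mm.
- **Hold:** joint speeds were about zero. The wrist force read about 5 N back along the boom, as the spring should give.
- **Strainer and cones:** the side view showed the strainer seated and upright over the amber cone, clear of the fingers, and both cones standing undisturbed.

**Checks that disagreed:**
- A cruder pointer centroid gave 71.1 mm.
- The strainer's shift in the side view gave about 73 mm. I trust this least, because the view of the strainer changed between the two pictures.
- The arm's own travel from the grip was about 68 mm. Closing the grip had first drawn the boom out about 1.5 mm, which makes it about 69.5 mm.
- A frame-difference check gave 67.6 mm before the final 0.7 mm step. The red mark and the background disturbed that one.

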